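# Feel out the transformer bricks and slide them into the scrap tray

## Task

Four power bricks that look the same lie in front of the steel tray, and two of them still have a heavy transformer inside. Nudge them to feel which two are heavy, and slide each heavy one straight into the tray until it sits flat against the back wall. Leave the two light ones on the bench close to where they lie (a small nudge is fine), let nothing tip over, and do not disturb the tools and the circuit board.

Things in the scene. Friction and masses are not known exactly. Their poses are not given: they have to be found in the camera images.
- tray: sheet-steel tray screwed to the bench, 560 mm wide (y), 160 deep (x). Origin: centre of underside, at bench height; +x points away from the robot to the back wall. Front open: lip rises 2 mm from x=-80 to -50, then flat floor 2 mm thick. Back wall 28 mm high, inner face x=+77 mm; side walls 28 high, inner faces y=+-277. A brick flat against the back wall has its origin at x=+25.
- tray_floor: the flat steel floor of the tray, 130 x 560 mm, 2 mm thick, part of the tray and fixed to it; same origin and axes as the tray
- brick_1: closed black power brick, a plain block 104 mm long (x), 84 wide (y), 56 high, too wide to grip; all four look alike. Origin: centre of underside. Loose and flat on the bench before the tray's open front, x within 0.25 rad of the tray's x. Two of the four, any two, are heavy (0.78 to 0.98 kg), two light (0.18 to 0.20 kg). No. 1 of the row from the left (+y).
- brick_2: closed black power brick, a plain block 104 mm long (x), 84 wide (y), 56 high, too wide to grip; all four look alike. Origin: centre of underside. Loose and flat on the bench before the tray's open front, x within 0.25 rad of the tray's x. Pushed slowly, a light one drags with about 1 N, a heavy one with 4 to 7 N (2 N or more stays when the pusher halts). No. 2 of the row from the left (+y).
- brick_3: closed black power brick, a plain block 104 mm long (x), 84 wide (y), 56 high, too wide to grip; all four look alike. Origin: centre of underside. Loose and flat on the bench before the tray's open front, x within 0.25 rad of the tray's x. Heavy or light cannot be seen. The inside has about 1 mm of play. No. 3 of the row from the left (+y).
- brick_4: closed black power brick, a plain block 104 mm long (x), 84 wide (y), 56 high, too wide to grip; all four look alike. Origin: centre of underside. Loose and flat on the bench before the tray's open front, x within 0.25 rad of the tray's x. Heavy or light cannot be seen. No. 4 of the row from the left (+y).
- hammer: bystander: claw hammer with wooden handle lying on the bench left of the tray; origin at its middle on the bench
- screwdriver: bystander: screwdriver with blue handle lying on the bench right of the bricks; origin at its middle on the bench
- circuit_board: bystander: loose green circuit board 100 x 70 mm lying on the bench right of the tray; origin at the centre of its underside
Things that resemble listed ones, but are neither listed nor needed, are in the scene too. What is shaped like the brick_2 but pink or turquoise is not meant.

How it is judged:
At the end, for the whole second after the job is handed in: The two heavy bricks lie flat in the tray, each within 8 mm of the back wall and square to it within 0.12 rad, with their whole weight on the tray; the two light bricks lie flat on the bench in front of the tray, each less than 60 mm from where it started; all at rest (((x of brick_1 in the frame of tray above 0.017 m and y of brick_1 in the frame of tray between -0.24 and 0.24 m and angle between the x axis of brick_1 and the x axis of tray, either way round below 0.12 rad and angle between brick_1's own z axis and vertical below 0.1 rad and contact force between tray_floor and brick_1 above 5 N) or (distance of brick_1 from where it was at the start of the episode below 0.06 m and angle between brick_1's own z axis and vertical below 0.1 rad and contact force between tray_floor and brick_1 below 0.5 N)) and ((x of brick_2 in the frame of tray above 0.017 m and y of brick_2 in the frame of tray between -0.24 and 0.24 m and angle between the x axis of brick_2 and the x axis of tray, either way round below 0.12 rad and angle between brick_2's own z axis and vertical below 0.1 rad and contact force between tray_floor and brick_2 above 5 N) or (distance of brick_2 from where it was at the start of the episode below 0.06 m and angle between brick_2's own z axis and vertical below 0.1 rad and contact force between tray_floor and brick_2 below 0.5 N)) and ((x of brick_3 in the frame of tray above 0.017 m and y of brick_3 in the frame of tray between -0.24 and 0.24 m and angle between the x axis of brick_3 and the x axis of tray, either way round below 0.12 rad and angle between brick_3's own z axis and vertical below 0.1 rad and contact force between tray_floor and brick_3 above 5 N) or (distance of brick_3 from where it was at the start of the episode below 0.06 m and angle between brick_3's own z axis and vertical below 0.1 rad and contact force between tray_floor and brick_3 below 0.5 N)) and ((x of brick_4 in the frame of tray above 0.017 m and y of brick_4 in the frame of tray between -0.24 and 0.24 m and angle between the x axis of brick_4 and the x axis of tray, either way round below 0.12 rad and angle between brick_4's own z axis and vertical below 0.1 rad and contact force between tray_floor and brick_4 above 5 N) or (distance of brick_4 from where it was at the start of the episode below 0.06 m and angle between brick_4's own z axis and vertical below 0.1 rad and contact force between tray_floor and brick_4 below 0.5 N)) and contact force between tray_floor and anything else above 13 N and linear speed of each of brick_1, brick_2, brick_3, brick_4 below 0.01 m/s); the robot touches nothing.
It fails at once if a brick is tipped by more than about 35 degrees (angle between any of brick_1, brick_2, brick_3, brick_4's own z axis and vertical above 0.6 rad).
It fails at once if a bystander (hammer, screwdriver, circuit board) is moved by more than 30 mm (distance of any of hammer, screwdriver, circuit_board from where it was at the start of the episode above 0.03 m).
It also fails if it takes over 72 s, if anything falls off the work surface, if the arm or the gripper's body presses on something with over 40 N, if the wrist force passes 120 N, or if a joint passes its speed limit or range.

## Robot

A 7-joint arm with a two-finger parallel gripper is mounted at the origin on the work surface. World frame = base frame: x ahead of the robot, y to its left, z up, the work surface at z = 0. Lengths are in m, angles in rad, forces in N, time in s.
With the tool pointing down it reaches from about 0.425 to 0.925 m from the base axis. Payload 6.8 kg.
Tool frame: the origin (TCP) lies at the very end of the fingers, on their centre line; the grasp point (between the pads) lies 19 mm behind it; z points along the fingers, y is the line along which they close (so a half turn about z gives the same grasp; the last joint's range is limited). The gripper opens to 85 mm and grips with 20 to 120 N. Pads are 22 mm wide; open, the fingers measure 114 mm over their backs; the gripper's body (76 mm by 85 mm) begins 54 mm behind the grasp point. The pads swing forward as they close: fully open they stand 13 mm farther back than shut.
Start: joints at [1.215, 0.477, 0.022, 1.555, -0.011, 1.109, -0.083], TCP at [0.166, -0.654, 0.231] pointing down, gripper open.
Joint ranges: [-2.96, 2.96], [-0.34, 2.1], [-1.41, 1.46], [0.24, 2.44], [-1.37, 4.51], [0.17, 1.92], [-2.96, 2.96]. Speed limits (rad/s): [2.39, 2.39, 3.14, 3.14, 3.14, 3.14, 3.14].

## Interface

Orientations are given as a rotation vector (axis times angle).
In Python, from bench import r gives the robot as it stands.
- The arm moves only by the tool play_rows, never from a script. Its argument "targets" is text: rows parted by semicolons, each of 5 numbers parted by spaces: the closure, from -1 (fully open) to 1 (shut), then the shift along the tool's x, y, z in m, then the turn about the tool's z in rad. In form: gripper dx dy dz spin; .... A call has 1 to 8 rows; each row is the pose to reach, as a shift and turn from the pose commanded when the call began, along the tool's axes at that moment; what a row does not reach only later rows make up. A row lasts 1/12 s, in which the tool goes at most 41.7 mm and 7.16 degrees, less where a joint would pass 70% of its speed; a pose out of reach is approached as far as the arm can. A call with a gripper value outside its range is refused whole. The fingers move at their own pace and stop on an object; "squeeze" is the grip in N (left out, the last holds). Time passes only in rows, so rows that repeat a pose let the fingers close. It gives the time, the measured TCP pose, the force, the opening and the grip force at its end, in the units of the state.
- r.get_obs(): the state, without advancing time (a new reading comes with each control period).
- r.grab_frame(name): name is "scene" or "top" or "wrist"; returns the picture (400x640x3 uint8, red, green, blue); there is no depth.
- r.camera_info(name): a dict with "fov_y" (degrees; the focal length in pixels is half the picture's height over the tangent of half this angle, whatever the lens; pixels are square), "cx", "cy" (the principal point, pixels), "position" and "rotation" of the camera in the world. Camera axes: x right, y down, z forward; pixel columns grow to the right and rows downward; lengths in m; the calibration is good to about 2 mm. A picture is of the moment at which its call begins: read the wrist's pose just before it. camera_info takes no time and is no camera call; for the wrist camera it gives the pose at the moment of the call.
- r.hand_in(): hands the job in; it is judged then, once.
The state is a dict: "clock": time; "joints": joint angles; "qvel": joint speeds; "tau": joint torques, N m; "tcp_pos": TCP position; "orientation": TCP orientation; "contact_force": force on the tool from outside, world axes, zero at the start; "moment": the same for the moment, N m; "grip_width": finger opening in m; "gripper_force": force on a finger pad.
Only numpy, scipy, OpenCV 4.12 (cv2) and the standard library are available. Lean on these libraries where they do the work, as an engineer would, in place of code of your own. Each camera call takes 0.05 s, during which the arm holds its last target. There are 200 camera calls.

## Working session

There is one attempt and no reset: what is moved stays moved. The work goes in short steps, Python scripts to look and compute and a tool call to move; the robot and the scene stay as the last step left them, time stands still between calls to the robot, and variables do not carry over. Pictures are saved under pics/ and viewed, at most 10 in all, crops included, and the job is handed in when it is done.

Besides the shell and the picture viewer there is one more tool, called after ">>>" as name(argument=value, ...) on one line, values as JSON. play_rows: Moves the arm, as the interface text tells. Its arguments: {"type":"object","properties":{"targets":{"type":"string"},"squeeze":{"type":"number"}},"required":["targets"]}

```bash
mkdir -p pics; python3 - <<'E'
from bench import r
import cv2
o=r.get_obs(); print(o)
for n in ["top","scene"]:
    print(n,r.camera_info(n)); cv2.imwrite(f"pics/{n}0.png",r.grab_frame(n)[:,:,::-1])
E
```

```text
{'clock': 0.0, 'joints': array([ 1.21492152,  0.477764  ,  0.02236957,  1.55642373, -0.01150126,
        1.10928035, -0.08311659]), 'qvel': array([ 1.38212307e-03,  4.16585939e-04, -5.77549515e-04, -1.48327031e-03,
        6.52008001e-04, -8.75380371e-05,  1.50704497e-03]), 'tau': array([ 4.36832543e-04, -5.96453118e+01,  1.60778023e+00, -2.81192797e+01,
        1.24076981e-02,  9.36728407e-03, -1.29799949e-05]), 'tcp_pos': array([ 0.16537239, -0.65384205,  0.23036219]), 'orientation': array([-3.11582161e+00, -3.87963648e-01,  5.57105101e-04]), 'contact_force': array([-0.15639205, -0.00991957, -0.14554891]), 'moment': array([ 0.00860783, -0.0360935 , -0.00014834]), 'gripper_force': 0.0, 'grip_width': 0.08550812599886465}
top {'fov_y': 55.58497916057762, 'cx': 315.04134674919516, 'cy': 198.3762823279669, 'position': array([0.39656958, 0.04119901, 1.30347731]), 'rotation': array([-2.17058408,  2.23270515, -0.04116588])}
scene {'fov_y': 51.01734866311577, 'cx': 315.6300256671531, 'cy': 200.02248706458883, 'position': array([1.54784304, 0.04651903, 0.87628163]), 'rotation': array([-1.64187492, -1.70363943,  0.82533642])}
```

View pics/top0.png

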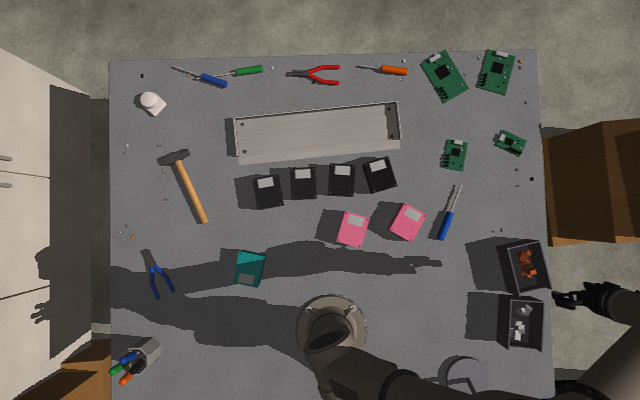

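View pics/scene0.png

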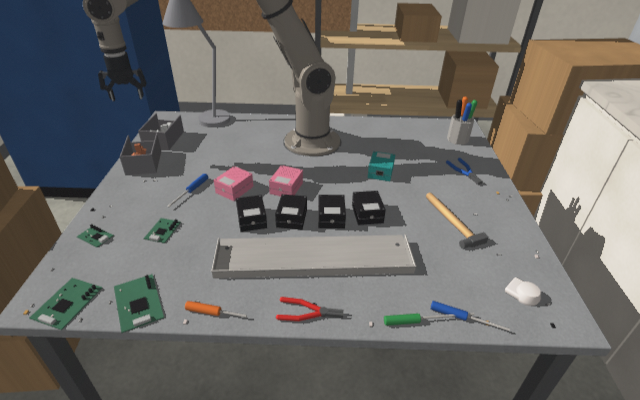

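The top view shows four black bricks at (267,190), (303,182), (341,179) and (379,174), with the tray at (235–400, 103–165). The lookalikes are pink at (352,229) and (407,222) and turquoise at (249,267), and I'm leaving those alone. Next is a close crop.

```bash
python3 - <<'E'
import cv2
i=cv2.imread("pics/top0.png")[95:255,225:435]
i=cv2.convertScaleAbs(i,alpha=1.3,beta=25)
i=cv2.resize(i,None,fx=3.75,fy=3.75,interpolation=cv2.INTER_CUBIC)
cv2.imwrite("pics/c1.png",i);print(i.shape)
E
```

```text
(600, 788, 3)
```

View pics/c1.png

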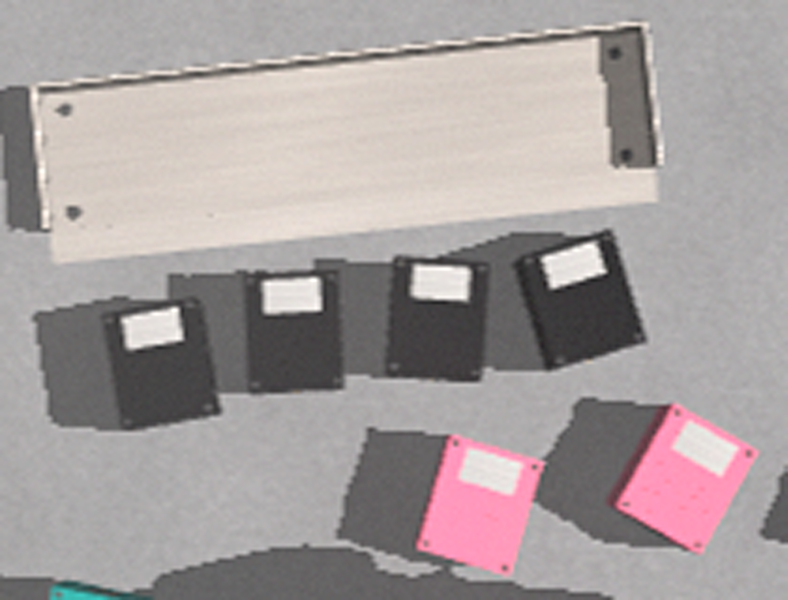

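The crop shows four black bricks, all with clear tops. Pink 1 stands behind brick 3/4 and pink 2 behind brick 4. I'll turn the corners into poses.

```bash
cat > h.py <<'E'
import numpy as np
from scipy.spatial.transform import Rotation as R
def back(info,uv,z):
    f=200/np.tan(np.radians(info['fov_y'])/2)
    uv=np.atleast_2d(uv).astype(float)
    d=np.c_[(uv-[info['cx'],info['cy']])/f,np.ones(len(uv))]@R.from_rotvec(info['rotation']).as_matrix().T
    p=np.array(info['position'])
    return p+d*((z-p[2])/d[:,2])[:,None]
E
python3 - <<'E'
from bench import r
from h import *
c=r.camera_info("top")
Q=dict(b1=[(105,312),(197,299),(219,411),(124,430)],b2=[(247,274),(338,270),(343,388),(247,392)],
b3=[(397,257),(489,264),(481,380),(387,374)],b4=[(517,263),(610,232),(645,341),(550,369)],
p1=[(452,435),(543,465),(508,573),(418,550)],p2=[(673,405),(757,452),(700,551),(613,502)])
cv=lambda q:np.array(q)/3.75+[225,95]-.37
T=back(c,cv([(54,262),(657,202)]),0)[:,:2]; W=back(c,cv([(38,90),(648,28)]),.028)[:,:2]
v=T[0]-T[1]; ty=np.arctan2(-v[0],v[1])
w=W[0]-W[1]
print("tray lip",T,np.hypot(*v),"yaw",ty,"wall",W,np.hypot(*w),np.arctan2(-w[0],w[1]))
ex=np.array([np.cos(ty),np.sin(ty)]);ey=np.array([-ex[1],ex[0]])
o=T.mean(0)+.08*ex; print("tray o",o, "wall local x",(W-o)@ex)
for k,q in Q.items():
    P=back(c,cv(q),.056)[:,:2]
    L=(P[0]+P[1]-P[2]-P[3])/2; yw=np.arctan2(L[1],L[0]); m=P.mean(0)
    V=(P[0]+P[3]-P[1]-P[2])/2
    print(k,m.round(4),"len",np.hypot(*L).round(4),np.hypot(*V).round(4),"yaw",yw.round(3),"V yaw",np.arctan2(-V[0],V[1]).round(3),"rear",(m-.052*np.array([np.cos(yw),np.sin(yw)])).round(3),"trayfr",((m-o)@ex).round(3),((m-o)@ey).round(3),"relyaw",(yw-ty).round(3))
o=r.get_obs(); print(R.from_rotvec(o['orientation']).as_matrix().round(3))
E
```

```text
tray lip [[ 0.57057177  0.30025485]
 [ 0.61030802 -0.2561995 ]] 0.5578713206296887 yaw 0.07128870873359941 wall [[ 0.72343126  0.3059471 ]
 [ 0.7643145  -0.2474803 ]] 0.5549354279448444 0.07373887606350617
tray o [0.6702367  0.02772594] wall local x [0.07287668 0.07423637]
b1 [0.4715 0.1968] len 0.1028 0.0832 yaw 0.153 V yaw 0.141 rear [0.42  0.189] trayfr -0.186 0.183 relyaw 0.081
b2 [0.4963 0.0797] len 0.104 0.0822 yaw -0.006 V yaw 0.015 rear [0.444 0.08 ] trayfr -0.17 0.064 relyaw -0.077
b3 [ 0.5035 -0.0477] len 0.103 0.0819 yaw -0.108 V yaw -0.098 rear [ 0.452 -0.042] trayfr -0.172 -0.063 relyaw -0.179
b4 [ 0.5154 -0.173 ] len 0.0992 0.0868 yaw 0.271 V yaw 0.276 rear [ 0.465 -0.187] trayfr -0.169 -0.189 relyaw 0.2
p1 [ 0.3386 -0.0792] len 0.102 0.0824 yaw -0.332 V yaw -0.313 rear [ 0.289 -0.062] trayfr -0.338 -0.083 relyaw -0.404
p2 [ 0.3582 -0.2597] len 0.1001 0.0854 yaw -0.574 V yaw -0.541 rear [ 0.315 -0.231] trayfr -0.332 -0.264 relyaw -0.645
[[ 0.969  0.245 -0.001]
 [ 0.245 -0.969  0.002]
 [-0.    -0.002 -1.   ]]
```

Sizes match: bricks 103x83 mm and tray 558 mm wide. The plan is to push with half-open fingers, giving two contact points side by side, with tool x along the brick axis. I start at brick 4.

```bash
cat >> h.py <<'E'
def mv(cmd,tgt):
    x,y,z,a=cmd; D=np.array(tgt)-cmd; c,s=np.cos(a),np.sin(a)
    return np.round([c*D[0]+s*D[1], s*D[0]-c*D[1], -D[2], -D[3]],4)
E
python3 - <<'E'
from h import *
pre=lambda m,yaw,off:(m[0]-(.052+off)*np.cos(yaw),m[1]-(.052+off)*np.sin(yaw))
B={1:((.4715,.1968),.15),2:((.4963,.0797),.0),3:((.5035,-.0477),-.104),4:((.5154,-.173),.272)}
a=(.166,-.654,.231,.248)
for k in B: print(k,np.round(pre(*B[k],.026),4))
p=pre(*B[4],.028); print(mv(a,(*p,.231,.272)))
E
```

```text
1 [0.3944 0.1851]
2 [0.4183 0.0797]
3 [ 0.4259 -0.0396]
4 [ 0.4403 -0.194 ]
[ 0.3768 -0.3786 -0.     -0.024 ]
```

>>> play_rows(targets="0 0.377 -0.379 0 -0.024;0 0.377 -0.379 0 -0.024;0 0.377 -0.379 0 -0.024;0 0.377 -0.379 0 -0.024;0 0.377 -0.379 0 -0.024;0 0.377 -0.379 0 -0.024;0 0.377 -0.379 0 -0.024;0 0.377 -0.379 0 -0.024")

```text
clock: 0.77
tcp_pos: [0.3359, -0.3656, 0.2312]
orientation: [-3.113, -0.425, 0.0]
contact_force: [0.8, 0.5, 0.1]
grip_width: 0.0424
gripper_force: 0.0
```

```bash
python3 - <<'E'
from h import *
print(mv((.3359,-.3656,.231,.271),(.4384,-.1945,.1,.272)))
E
```

```text
[ 0.1446 -0.1374  0.131  -0.001 ]
```

>>> play_rows(targets="0 0.144 -0.137 0.1 0;0 0.144 -0.137 0.13 0;0 0.144 -0.137 0.13 0;0 0.144 -0.137 0.13 0;0 0.144 -0.137 0.13 0;0 0.144 -0.137 0.13 0;0 0.144 -0.137 0.13 0;0 0.144 -0.137 0.13 0")

```text
clock: 1.43
tcp_pos: [0.4372, -0.1953, 0.1002]
orientation: [-3.11, -0.431, 0.003]
contact_force: [-1.0, 0.0, -0.0]
grip_width: 0.0426
gripper_force: 0.0
```

>>> play_rows(targets="0 0 0 0.03 0;0 0 0 0.055 0;0 0 0 0.075 0;0 0 0 0.085 0;0 0 0 0.085 0;0 0 0 0.085 0;0 0 0 0.085 0")

```text
clock: 2.02
tcp_pos: [0.4382, -0.1979, 0.0175]
orientation: [3.112, 0.424, 0.003]
contact_force: [-0.2, -0.8, 0.6]
grip_width: 0.0431
gripper_force: 0.0
```

```bash
python3 - <<'E'
from bench import r
import cv2
print(r.get_obs()['contact_force'])
a=r.grab_frame("wrist");b=r.grab_frame("top")[95:255,225:435]
a=cv2.resize(a,(520,325));b=cv2.resize(b,None,fx=2,fy=2)
import numpy as np
im=np.zeros((325,520+420-140,3),np.uint8);im[:,:520-140]=a[:,70:450];im[:320,380:]=b
cv2.imwrite("pics/w1.png",im[:,:,::-1])
E
```

```text
[-0.19431171 -0.78095263  0.60511678]
```

View pics/w1.png

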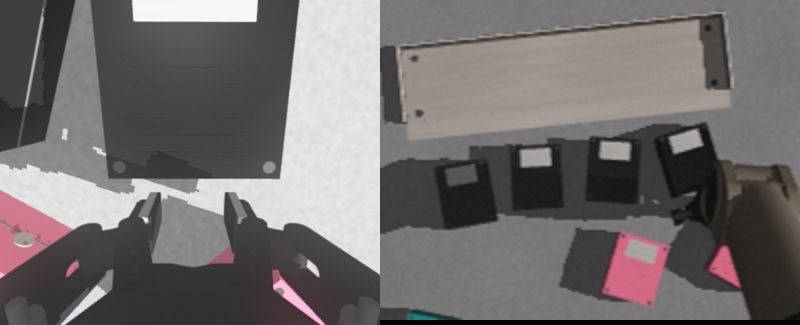

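The wrist view shows the fingers centred behind brick 4, clear of its rear edge (row 180, fingertips at row 195). Next is a slow nudge.

>>> play_rows(targets="0 0.005 0 0 0;0 0.01 0 0 0;0 0.014 0 0 0;0 0.018 0 0 0;0 0.021 0 0 0;0 0.024 0 0 0;0 0.027 0 0 0;0 0.03 0 0 0")

```text
clock: 2.78
tcp_pos: [0.4662, -0.1889, 0.0162]
orientation: [-3.113, -0.425, 0.001]
contact_force: [-1.5, 0.0, -0.2]
grip_width: 0.0427
gripper_force: 0.6
```

>>> play_rows(targets="0 0 0 0 0;0 0 0 0 0;0 0 0 0 0")

```text
clock: 3.03
tcp_pos: [0.4666, -0.1889, 0.0163]
orientation: [3.113, 0.426, 0.001]
contact_force: [-0.2, 0.6, -0.1]
grip_width: 0.0427
gripper_force: 0.0
```

>>> play_rows(targets="0 0.004 0 0 0;0 0.008 0 0 0")

```text
clock: 3.2
tcp_pos: [0.4737, -0.1869, 0.0162]
orientation: [-3.113, -0.425, 0.001]
contact_force: [-1.4, -1.0, -0.7]
grip_width: 0.0427
gripper_force: 0.4
```

>>> play_rows(targets="0 0.003 0 0 0")

```text
clock: 3.28
tcp_pos: [0.4774, -0.1859, 0.0163]
orientation: [-3.113, -0.426, -0.0]
contact_force: [-1.0, -0.9, -0.5]
grip_width: 0.0425
gripper_force: 0.4
```

```bash
python3 - <<'E'
from bench import r
import cv2,numpy as np
a=r.grab_frame("wrist")
print(r.get_obs()['contact_force'])
cv2.imwrite("pics/w2.png",cv2.resize(a,(480,300))[:,:,::-1])
E
```

```text
[ 1.47229574  0.76607103 -0.50191307]
```

View pics/w2.png

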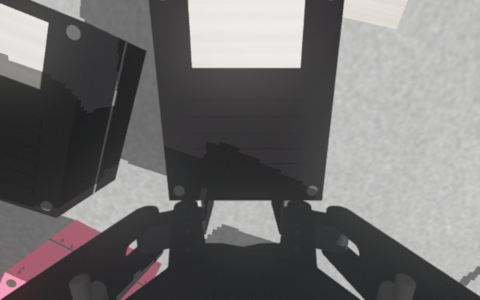

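The wrist view shows both fingertips touching brick 4's rear edge (row 200), and the drag is only about 1 N. Brick 4 is light. On to brick 3.

```bash
python3 - <<'E'
from h import *
print(mv((.478,-.1857,.016,.272),(.4255,-.0396,.1,-.104)))
E
```

```text
[-0.0113 -0.1548 -0.084   0.376 ]
```

>>> play_rows(targets="0 -0.025 0 0 0;0 -0.025 0 -0.04 0;0 -0.025 0 -0.084 0;0 -0.02 -0.04 -0.084 0.12;0 -0.015 -0.08 -0.084 0.24;0 -0.011 -0.12 -0.084 0.36;0 -0.011 -0.155 -0.084 0.376;0 -0.011 -0.155 -0.084 0.376")

```text
clock: 4.0
tcp_pos: [0.4236, -0.0322, 0.1006]
orientation: [-3.135, 0.15, -0.0]
contact_force: [-0.5, 0.8, -0.3]
grip_width: 0.0427
gripper_force: 0.0
```

>>> play_rows(targets="0 0 0 0 0;0 0 0 0 0;0 0 0 0 0")

```text
clock: 4.25
tcp_pos: [0.4252, -0.0407, 0.1004]
orientation: [3.137, -0.166, 0.001]
contact_force: [0.1, -0.1, 0.2]
grip_width: 0.0425
gripper_force: 0.0
```

>>> play_rows(targets="0 0 0 0.03 0;0 0 0 0.055 0;0 0 0 0.075 0;0 0 0 0.085 0;0 0 0 0.085 0;0 0 0 0.085 0")

```text
clock: 4.75
tcp_pos: [0.4246, -0.0407, 0.015]
orientation: [3.137, -0.167, -0.002]
contact_force: [1.1, -0.0, -0.1]
grip_width: 0.0428
gripper_force: 0.0
```

>>> play_rows(targets="0 0.004 0 0 0;0 0.008 0 0 0;0 0.012 0 0 0;0 0.015 0 0 0;0 0.018 0 0 0;0 0.021 0 0 0;0 0.024 0 0 0;0 0.027 0 0 0")

```text
clock: 5.42
tcp_pos: [0.4508, -0.0425, 0.0153]
orientation: [3.137, -0.164, -0.003]
contact_force: [-4.9, 0.5, 6.7]
grip_width: 0.0429
gripper_force: 2.2
```

>>> play_rows(targets="0 0.003 0 0 0;0 0.006 0 0 0")

```text
clock: 5.58
tcp_pos: [0.4565, -0.0431, 0.0152]
orientation: [3.137, -0.163, -0.004]
contact_force: [-5.8, 0.5, 6.8]
grip_width: 0.0429
gripper_force: 2.4
```

>>> play_rows(targets="0 0 0 0 0;0 0 0 0 0;0 0 0 0 0")

```text
clock: 5.83
tcp_pos: [0.4578, -0.0431, 0.0153]
orientation: [3.137, -0.164, 0.001]
contact_force: [-0.9, -0.5, 0.9]
grip_width: 0.0431
gripper_force: 0.4
```

```bash
python3 - <<'E'
from bench import r
import cv2,numpy as np
print(r.get_obs()['contact_force'],r.get_obs()['moment'])
a=r.grab_frame("wrist");b=r.grab_frame("scene")[60:290,180:440]
im=np.zeros((300,800,3),np.uint8);im[:,:400]=cv2.resize(a,(480,300))[:,40:440];im[:,400:]=cv2.resize(b,(339*400//400,300))[:,:400] if 0 else cv2.resize(b[:195],(400,300))
cv2.imwrite("pics/w3.png",im[:,:,::-1])
E
```

```text
[-0.85020152 -0.49967009  0.91140861] [-0.08579847  0.12761761  0.01892215]
```

View pics/w3.png

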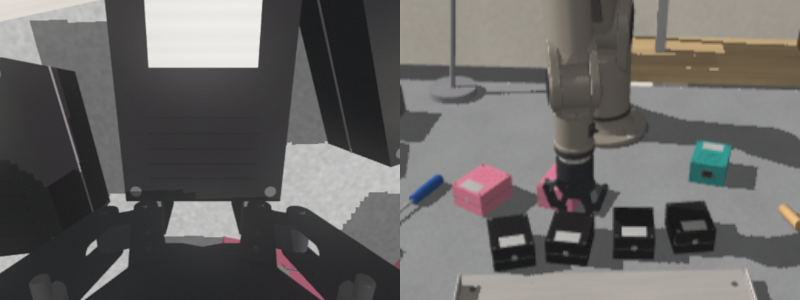

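The wrist view shows flat two-finger contact on brick 3's rear (row 200). The moving and stopped forces disagree, so I'll push slower and take more readings.

>>> play_rows(targets="0 0.002 0 0 0;0 0.004 0 0 0")

```text
clock: 6.1
tcp_pos: [0.4601, -0.0435, 0.0152]
orientation: [3.137, -0.163, -0.004]
contact_force: [-6.6, 0.3, 8.3]
grip_width: 0.0429
gripper_force: 2.6
```

>>> play_rows(targets="0 0.002 0 0 0")

```text
clock: 6.18
tcp_pos: [0.4621, -0.0436, 0.0152]
orientation: [3.137, -0.163, -0.004]
contact_force: [-5.4, 0.7, 7.5]
grip_width: 0.0426
gripper_force: 2.4
```

>>> play_rows(targets="0 0.002 0 0 0")

```text
clock: 6.27
tcp_pos: [0.4642, -0.0439, 0.0152]
orientation: [3.137, -0.163, -0.004]
contact_force: [-4.3, 1.2, 5.9]
grip_width: 0.0429
gripper_force: 2.2
```

>>> play_rows(targets="0 0 0 0 0")

```text
clock: 6.35
tcp_pos: [0.4653, -0.0439, 0.0153]
orientation: [3.137, -0.164, -0.001]
contact_force: [-3.2, 0.3, 2.3]
grip_width: 0.0429
gripper_force: 1.0
```

>>> play_rows(targets="0 0 0 0 0;0 0 0 0 0;0 0 0 0 0;0 0 0 0 0")

```text
clock: 6.68
tcp_pos: [0.4654, -0.0439, 0.0153]
orientation: [3.137, -0.164, -0.0]
contact_force: [-2.5, 0.0, 3.0]
grip_width: 0.0426
gripper_force: 1.2
```

>>> play_rows(targets="0 -0.004 0 0 0;0 -0.005 0 -0.002 0;0 -0.005 0 -0.002 0;0 -0.002 0 -0.002 0;0 0 0 -0.002 0;0 0.002 0 -0.0025 0;0 0.004 0 -0.003 0")

```text
clock: 7.27
tcp_pos: [0.4696, -0.0443, 0.0182]
orientation: [3.137, -0.164, -0.0]
contact_force: [-0.4, -1.0, 0.1]
grip_width: 0.0426
gripper_force: 0.4
```

>>> play_rows(targets="0 0.002 0 -0.0005 0")

```text
clock: 7.35
tcp_pos: [0.4716, -0.0445, 0.0187]
orientation: [-3.137, 0.164, 0.0]
contact_force: [-0.6, 1.1, 0.5]
grip_width: 0.0424
gripper_force: 0.4
```

>>> play_rows(targets="0 0.002 0 -0.0005 0")

```text
clock: 7.43
tcp_pos: [0.4736, -0.0448, 0.0193]
orientation: [3.137, -0.164, -0.0]
contact_force: [-1.8, 0.0, -0.5]
grip_width: 0.0426
gripper_force: 0.4
```

>>> play_rows(targets="0 0 0 -0.0005 0;0 0 0 -0.0005 0;0 0 0 -0.0005 0")

```text
clock: 7.68
tcp_pos: [0.4738, -0.0447, 0.0199]
orientation: [-3.137, 0.164, -0.001]
contact_force: [-0.4, -0.1, -0.6]
grip_width: 0.0427
gripper_force: 0.0
```

Once the downward jamming is removed, brick 3 drags only about 1 N, so it is light too. Bricks 1 and 2 should then be the heavy ones, and I'll verify on brick 2.

```bash
python3 - <<'E'
from h import *
print(mv((.474,-.0447,.0195,-.104),(.421,.0797,.1,0)))
E
```

```text
[-0.0656 -0.1182 -0.0805 -0.104 ]
```

>>> play_rows(targets="0 -0.025 0 0 0;0 -0.03 0 -0.04 0;0 -0.035 0 -0.08 0;0 -0.045 -0.04 -0.0805 -0.05;0 -0.055 -0.08 -0.0805 -0.104;0 -0.0655 -0.118 -0.0805 -0.104;0 -0.0655 -0.118 -0.0805 -0.104;0 -0.0655 -0.118 -0.0805 -0.104")

```text
clock: 8.35
tcp_pos: [0.4204, 0.0818, 0.1006]
orientation: [-3.141, -0.008, -0.001]
contact_force: [-0.6, -0.6, 0.7]
grip_width: 0.043
gripper_force: 0.0
```

>>> play_rows(targets="0 0 0 0.03 0;0 0 0 0.055 0;0 0 0 0.075 0;0 0 0 0.08 0;0 0 0 0.08 0;0 0 0 0.08 0")

```text
clock: 8.85
tcp_pos: [0.4209, 0.0788, 0.0206]
orientation: [3.141, -0.002, -0.0]
contact_force: [0.2, 0.5, 0.8]
grip_width: 0.0428
gripper_force: 0.0
```

>>> play_rows(targets="0 0.004 0 0 0;0 0.008 0 0 0;0 0.012 0 0 0;0 0.015 0 0 0;0 0.018 0 0 0;0 0.02 0 0 0;0 0.022 0 0 0;0 0.024 0 0 0")

```text
clock: 9.52
tcp_pos: [0.4415, 0.0791, 0.0202]
orientation: [3.14, 0.001, -0.009]
contact_force: [-9.5, 0.7, 6.7]
grip_width: 0.0426
gripper_force: 4.7
```

>>> play_rows(targets="0 0 0 0 0;0 0 0 0 0;0 0 0 0 0")

```text
clock: 9.77
tcp_pos: [0.4425, 0.0791, 0.0202]
orientation: [3.14, 0.0, -0.006]
contact_force: [-7.3, 0.7, 2.2]
grip_width: 0.0427
gripper_force: 3.1
```

>>> play_rows(targets="0 -0.004 0 0 0;0 -0.005 0 -0.002 0;0 -0.005 0 -0.002 0;0 -0.002 0 -0.002 0;0 0 0 -0.002 0;0 0.002 0 -0.0025 0;0 0.004 0 -0.003 0")

```text
clock: 10.35
tcp_pos: [0.447, 0.0791, 0.0228]
orientation: [3.141, 0.0, -0.005]
contact_force: [-3.5, -0.2, -1.6]
grip_width: 0.0429
gripper_force: 1.7
```

>>> play_rows(targets="0 0.002 0 -0.0005 0")

```text
clock: 10.43
tcp_pos: [0.4496, 0.0791, 0.0233]
orientation: [3.141, -0.0, -0.004]
contact_force: [-4.1, -0.4, -2.4]
grip_width: 0.0426
gripper_force: 1.7
```

>>> play_rows(targets="0 0.002 0 -0.0005 0")

```text
clock: 10.52
tcp_pos: [0.452, 0.0791, 0.0239]
orientation: [3.141, -0.0, -0.003]
contact_force: [-3.6, 0.7, -2.6]
grip_width: 0.0431
gripper_force: 1.8
```

>>> play_rows(targets="0 0 0 -0.0005 0;0 0 0 -0.0005 0;0 0 0 -0.0005 0")

```text
clock: 10.77
tcp_pos: [0.4528, 0.0793, 0.0248]
orientation: [3.142, -0.001, 0.0]
contact_force: [-2.9, 0.2, -2.0]
grip_width: 0.0425
gripper_force: 1.3
```

Brick 2 is heavy: about 4 N moving and about 3 N remaining when stopped. I'll turn it to the tray's yaw (0.072) and slide it in.

>>> play_rows(targets="0 0.004 0 0 -0.01;0 0.008 0 0 -0.02;0 0.012 -0.001 0 -0.03;0 0.016 -0.001 0 -0.04;0 0.02 -0.001 0 -0.05;0 0.024 -0.002 0 -0.06;0 0.028 -0.002 0 -0.07;0 0.032 -0.002 0 -0.072")

```text
clock: 11.43
tcp_pos: [0.4827, 0.0807, 0.0247]
orientation: [3.138, 0.113, -0.006]
contact_force: [-9.8, -0.6, 7.3]
grip_width: 0.0428
gripper_force: 5.0
```

>>> play_rows(targets="0 0.005 0 0 0;0 0.01 0 0 0;0 0.015 0 0 0;0 0.02 0 0 0;0 0.025 0 0 0;0 0.03 0 0 0;0 0.035 0 0 0;0 0.04 0 0 0")

```text
clock: 12.1
tcp_pos: [0.5235, 0.084, 0.0247]
orientation: [3.139, 0.113, -0.004]
contact_force: [-7.4, -1.1, 3.1]
grip_width: 0.0426
gripper_force: 3.5
```

```bash
python3 - <<'E'
from bench import r
import cv2,numpy as np
a=r.grab_frame("wrist");b=r.grab_frame("scene")[130:310,180:440]
im=np.zeros((300,800,3),np.uint8);im[:,:400]=cv2.resize(a,(480,300))[:,40:440];im[:277,400:]=cv2.resize(b,(400,277))
cv2.imwrite("pics/w4.png",im[:,:,::-1])
E
```

```text
(no output)
```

View pics/w4.png

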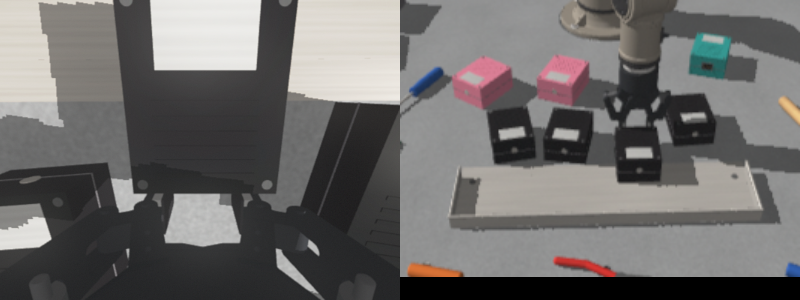

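The wrist view shows brick 2 flush on both fingers (row 193), crossing the tray lip and parallel to it. Continuing.

>>> play_rows(targets="0 0.005 0 0 0;0 0.01 0 0 0;0 0.015 0 -0.0005 0;0 0.02 0 -0.0005 0;0 0.025 0 -0.001 0;0 0.03 0 -0.001 0;0 0.035 0 -0.0015 0;0 0.04 0 -0.0015 0")

```text
clock: 12.87
tcp_pos: [0.5642, 0.0871, 0.0261]
orientation: [3.139, 0.113, -0.001]
contact_force: [-3.9, -0.2, -2.0]
grip_width: 0.0425
gripper_force: 1.8
```

>>> play_rows(targets="0 0.005 0 0 0;0 0.01 0 -0.0005 0;0 0.015 0 -0.001 0;0 0.02 0 -0.001 0;0 0.025 0 -0.001 0;0 0.03 0 -0.001 0;0 0.035 0 -0.001 0;0 0.04 0 -0.001 0")

```text
clock: 13.53
tcp_pos: [0.6047, 0.0901, 0.0272]
orientation: [3.14, 0.113, -0.0]
contact_force: [-4.3, 0.3, -1.7]
grip_width: 0.0426
gripper_force: 1.9
```

>>> play_rows(targets="0 0.003 0 0 0;0 0.006 0 0 0;0 0.009 0 0 0;0 0.011 0 0 0;0 0.013 0 0 0;0 0.015 0 0 0")

```text
clock: 14.03
tcp_pos: [0.6191, 0.0911, 0.0274]
orientation: [3.139, 0.113, -0.001]
contact_force: [-5.1, -0.1, -0.8]
grip_width: 0.0427
gripper_force: 2.6
```

>>> play_rows(targets="0 0.002 0 0 0;0 0.004 0 0 0;0 0.005 0 0 0")

```text
clock: 14.28
tcp_pos: [0.6244, 0.0915, 0.0274]
orientation: [-3.14, -0.113, -0.0]
contact_force: [-5.2, -0.4, 0.7]
grip_width: 0.0425
gripper_force: 2.6
```

>>> play_rows(targets="0 0.0015 0 0 0;0 0.003 0 0 0")

```text
clock: 14.45
tcp_pos: [0.627, 0.0917, 0.0274]
orientation: [3.139, 0.113, -0.001]
contact_force: [-5.9, -0.5, -1.0]
grip_width: 0.0425
gripper_force: 2.6
```

>>> play_rows(targets="0 0.0015 0 0 0;0 0.003 0 0 0")

```text
clock: 14.62
tcp_pos: [0.6276, 0.0917, 0.0273]
orientation: [3.138, 0.113, -0.009]
contact_force: [-17.2, -1.5, 11.6]
grip_width: 0.0425
gripper_force: 8.6
```

>>> play_rows(targets="0 0.0015 0 0 0;0 0.002 0 0 0")

```text
clock: 14.78
tcp_pos: [0.6275, 0.0916, 0.0273]
orientation: [3.137, 0.113, -0.015]
contact_force: [-21.1, -0.8, 15.9]
grip_width: 0.0426
gripper_force: 10.6
```

Brick 2 hit the wall: force jumped to 21 N at TCP tray-x -38 mm, exactly as predicted. Now brick 1.

```bash
python3 - <<'E'
from h import *
print(mv((.6315,.092,.0275,.072),(.3965,.1855,.1,.15)))
E
```

```text
[-0.2277 -0.1102 -0.0725 -0.078 ]
```

>>> play_rows(targets="0 -0.02 0 0 0;0 -0.035 0 -0.035 0;0 -0.06 -0.01 -0.0725 0;0 -0.09 -0.03 -0.0725 -0.03;0 -0.12 -0.05 -0.0725 -0.05;0 -0.15 -0.07 -0.0725 -0.078;0 -0.18 -0.09 -0.0725 -0.078;0 -0.21 -0.105 -0.0725 -0.078")

```text
clock: 15.45
tcp_pos: [0.416, 0.1843, 0.1012]
orientation: [-3.13, -0.236, -0.009]
contact_force: [-0.8, 1.7, 0.1]
grip_width: 0.0428
gripper_force: 0.0
```

>>> play_rows(targets="0 -0.018 -0.005 0 0;0 -0.018 -0.005 0 0;0 -0.018 -0.005 0 0;0 -0.018 -0.005 0 0")

```text
clock: 15.78
tcp_pos: [0.399, 0.1846, 0.1007]
orientation: [-3.131, -0.234, -0.006]
contact_force: [1.3, -0.0, -0.6]
grip_width: 0.0428
gripper_force: 0.0
```

>>> play_rows(targets="0 -0.003 -0.001 0.02 0;0 -0.003 -0.001 0.05 0;0 -0.003 -0.001 0.07 0;0 -0.003 -0.001 0.078 0;0 -0.003 -0.001 0.078 0;0 -0.003 -0.001 0.078 0")

```text
clock: 16.28
tcp_pos: [0.3946, 0.1846, 0.022]
orientation: [-3.133, -0.234, -0.001]
contact_force: [-0.2, -0.1, 0.0]
grip_width: 0.0427
gripper_force: 0.0
```

>>> play_rows(targets="0 0.004 0 0 0;0 0.008 0 0 0;0 0.012 0 0 0;0 0.015 0 -0.0005 0;0 0.018 0 -0.001 0;0 0.02 0 -0.0015 0;0 0.022 0 -0.002 0;0 0.024 0 -0.0025 0")

```text
clock: 16.95
tcp_pos: [0.4163, 0.1875, 0.024]
orientation: [3.132, 0.235, -0.003]
contact_force: [-2.9, -0.6, -2.3]
grip_width: 0.0428
gripper_force: 1.7
```

>>> play_rows(targets="0 0.002 0 -0.0005 0")

```text
clock: 17.03
tcp_pos: [0.4187, 0.1879, 0.0245]
orientation: [3.132, 0.235, -0.002]
contact_force: [-3.5, -0.9, -2.3]
grip_width: 0.0428
gripper_force: 1.7
```

>>> play_rows(targets="0 0 0 0 0;0 0 0 0 0;0 0 0 0 0")

```text
clock: 17.28
tcp_pos: [0.4195, 0.1882, 0.0248]
orientation: [3.133, 0.234, 0.0]
contact_force: [-3.0, -1.3, -1.4]
grip_width: 0.0429
gripper_force: 1.2
```

Brick 1 is heavy too (3.5 N moving, 3 N remaining when stopped). Sliding it in.

>>> play_rows(targets="0 0.004 0 0 0.01;0 0.008 0 0 0.02;0 0.012 0.0005 0 0.03;0 0.016 0.0005 0 0.04;0 0.02 0.001 0 0.05;0 0.024 0.001 0 0.06;0 0.028 0.0015 0 0.07;0 0.032 0.002 0 0.078")

```text
clock: 17.95
tcp_pos: [0.4514, 0.1913, 0.0248]
orientation: [3.14, 0.112, -0.0]
contact_force: [-5.4, -0.1, 0.6]
grip_width: 0.0425
gripper_force: 2.3
```

>>> play_rows(targets="0 0.005 0 0 0;0 0.01 0 0 0;0 0.015 0 0 0;0 0.02 0 0 0;0 0.025 0 0 0;0 0.03 0 0 0;0 0.035 0 0 0;0 0.04 0 0 0")

```text
clock: 18.62
tcp_pos: [0.4903, 0.1937, 0.0248]
orientation: [3.139, 0.112, -0.003]
contact_force: [-8.4, -1.0, 3.4]
grip_width: 0.0428
gripper_force: 3.9
```

```bash
python3 - <<'E'
from bench import r
import cv2,numpy as np
a=r.grab_frame("wrist");b=r.grab_frame("scene")[130:310,180:440]
im=np.zeros((300,800,3),np.uint8);im[:,:400]=cv2.resize(a,(480,300))[:,40:440];im[:277,400:]=cv2.resize(b,(400,277))
cv2.imwrite("pics/w5.png",im[:,:,::-1])
E
```

```text
(no output)
```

View pics/w5.png

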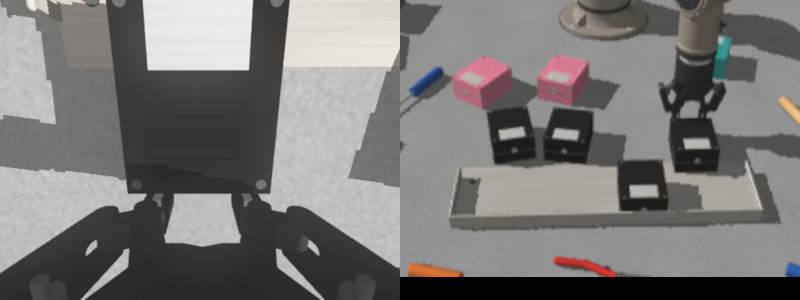

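Brick 1 is flush on the fingers (row 193) with its front at the tray lip, and brick 2 sits against the wall. About 129 mm remains.

>>> play_rows(targets="0 0.005 0 0 0;0 0.01 0 0 0;0 0.015 0 -0.0005 0;0 0.02 0 -0.0005 0;0 0.025 0 -0.001 0;0 0.03 0 -0.001 0;0 0.035 0 -0.0015 0;0 0.04 0 -0.0015 0")

```text
clock: 19.38
tcp_pos: [0.5308, 0.1967, 0.0264]
orientation: [3.139, 0.112, -0.002]
contact_force: [-6.6, -1.4, 3.0]
grip_width: 0.0428
gripper_force: 3.7
```

>>> play_rows(targets="0 0.005 0 0 0;0 0.01 0 0 0;0 0.015 0 -0.0005 0;0 0.02 0 -0.0005 0;0 0.025 0 -0.0005 0;0 0.03 0 -0.001 0;0 0.035 0 -0.001 0;0 0.04 0 -0.001 0")

```text
clock: 20.05
tcp_pos: [0.5715, 0.1996, 0.0271]
orientation: [3.139, 0.112, -0.0]
contact_force: [-3.9, -0.5, -1.4]
grip_width: 0.0426
gripper_force: 1.9
```

>>> play_rows(targets="0 0.005 0 0 0;0 0.01 0 0 0;0 0.015 0 0 0;0 0.02 0 0 0;0 0.025 0 0 0;0 0.03 0 0 0;0 0.035 0 0 0;0 0.038 0 0 0")

```text
clock: 20.72
tcp_pos: [0.6097, 0.2026, 0.0274]
orientation: [-3.139, -0.112, -0.001]
contact_force: [-2.9, -0.5, -2.1]
grip_width: 0.0424
gripper_force: 1.7
```

>>> play_rows(targets="0 0.002 0 0 0;0 0.004 0 0 0;0 0.006 0 0 0;0 0.0075 0 0 0;0 0.009 0 0 0")

```text
clock: 21.13
tcp_pos: [0.6178, 0.2032, 0.0273]
orientation: [3.14, 0.113, -0.0]
contact_force: [-4.8, -0.2, -0.8]
grip_width: 0.0425
gripper_force: 2.3
```

>>> play_rows(targets="0 0.0015 0 0 0;0 0.003 0 0 0")

```text
clock: 21.3
tcp_pos: [0.6192, 0.2033, 0.0273]
orientation: [3.139, 0.113, -0.005]
contact_force: [-14.7, -1.6, 6.7]
grip_width: 0.0428
gripper_force: 6.9
```

Brick 1 is at the wall too (TCP tray-x -38 mm, 15 N). One more small press, then back off, raise and check.

>>> play_rows(targets="0 0.0015 0 0 0;0 0.0015 0 0 0;0 -0.01 0 0 0;0 -0.025 0 0 0;0 -0.035 0 -0.03 0;0 -0.045 0 -0.07 0;0 -0.07 0 -0.11 0;0 -0.1 0 -0.15 0")

```text
clock: 21.97
tcp_pos: [0.5315, 0.1973, 0.1692]
orientation: [-3.138, -0.111, -0.009]
contact_force: [0.5, 0.4, 0.4]
grip_width: 0.0427
gripper_force: 0.0
```

>>> play_rows(targets="0 -0.04 -0.03 -0.03 0;0 -0.07 -0.07 -0.03 0;0 -0.09 -0.1 -0.03 0;0 -0.09 -0.13 -0.03 0;0 -0.09 -0.16 -0.03 0;0 -0.09 -0.19 -0.03 0;0 -0.09 -0.19 -0.03 0;0 -0.09 -0.19 -0.03 0")

```text
clock: 22.63
tcp_pos: [0.4263, 0.3826, 0.1972]
orientation: [-3.136, -0.117, -0.004]
contact_force: [0.2, -1.3, -1.0]
grip_width: 0.0427
gripper_force: 0.0
```

```bash
python3 - <<'E'
from bench import r
import cv2
i=r.grab_frame("top");cv2.imwrite("pics/top1.png",i[:,:,::-1])
i=cv2.convertScaleAbs(i[95:255,225:435,::-1],alpha=1.3,beta=25)
cv2.imwrite("pics/c2.png",cv2.resize(i,None,fx=3.75,fy=3.75,interpolation=cv2.INTER_CUBIC))
E
```

```text
(no output)
```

View pics/c2.png

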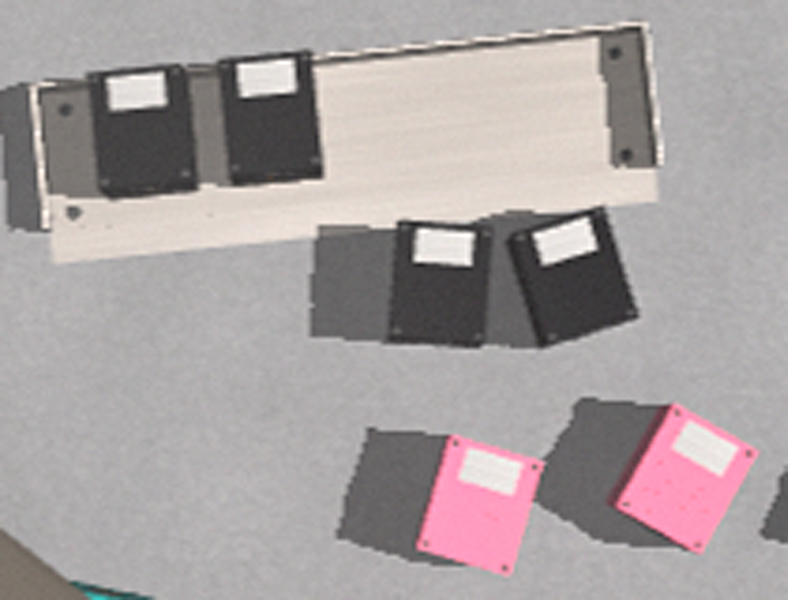

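The crop shows bricks 1 and 2 flat and square against the back wall. Bricks 3 and 4 moved about 33 and 22 mm and are off the tray floor. The decoys are untouched and the arm is clear, so I'm handing in.

```bash
python3 -c "
from bench import r
print(r.get_obs()['contact_force'],r.get_obs()['qvel'].round(3)); print(r.hand_in())"
```

```text
[ 0.02860441 -0.48887984  0.34948831] [ 0.026 -0.009  0.02   0.027 -0.003  0.008  0.001]
the job is handed in; nothing more can be done
None
```

Job handed in at about 23 s, no verdict returned: heavy bricks 1 and 2 are flat against the tray's back wall, and light bricks 3 and 4 stay on the bench, nudged about 33 and 22 mm.

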